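# Find the packing plate that just fits under the press ram

## Task

Find the thickest of the three packing plates (yellow, blue, red, from thin to thick) that still slides in between the anvil and the ram of the orange bench press. Leave that one lying squarely on the anvil, centred under the ram, and push the ram's black knob down until the ram sits on the plate. The other plates must end lying flat on the bench beside the press, and the other things on the bench stay where they are.

Things in the scene. Friction and masses are not known exactly. Their poses are not given: they have to be found in the camera images.
- press: orange bench press, fixed, 150 (x) x 170 (y) mm. Origin: centre of its underside, on the bench, below the ram; z up, x to its back: plates go in from its front (-x, towards the robot). Base slab 20 mm high; two columns 28 x 24 mm centred at y = +-65 mm; across them a bridge 28 mm deep in x, z = 135 to 165 mm. Open at front and back.
- ram_face (a point): upper side of the gap: centre of the raised ram's underside, 85 mm over the bench, axes as the press; stays with the frame. Below it is the anvil, 70 x 70 mm, flat, with a lip at its front sloping 4 mm down to x = -42 mm. Its height differs every time and is not reported: the gap is 11.5 to 24.5 mm. Neither anvil nor raised ram yields; a plate with under 1.5 mm to spare may count as too thick.
- ram: the ram: a square steel foot 44 x 44 x 12 mm under a 22 mm rod that goes up through the bridge to a black knob. Origin: centre of the foot's underside, at point ram_face while raised (as at the start). Slides straight down, at most 25 mm, against friction of about 6 N, and stays where it is left.
- ram_knob (a point): centre of the flat top of the ram's black knob (44 mm across, 20 mm high), 210 mm above the bench when raised; moves with the ram. Push here straight down. (The three plates start in a row to the right, -y, of the press, tongues pointing away from the robot.)
- plate_10: loose packing plate 10 mm thick: aluminium tongue 80 x 50 x 10 mm, x = -40 to 40 mm, its last 10 mm tapered 2.5 mm above and below; behind it a yellow tail 22 mm wide, 10 mm thick, to x = -105 mm. Origin: centre of the tongue's underside, z up, x to the tongue's free end. Lies flat; 0.1 to 0.32 kg, mostly in the tongue.
- grip_10 (a point): middle of the yellow plate's upright yellow grip block: 40 mm long (x = -65 to -105 mm of the plate), 22 mm wide (y), top 45 mm over the plate's underside. This point: x = -85 mm, 30 mm over the underside. Pinch it across its width.
- plate_15: loose packing plate 15 mm thick: aluminium tongue 80 x 50 x 15 mm, x = -40 to 40 mm, its last 10 mm tapered 2.5 mm above and below; behind it a blue tail 22 mm wide, 15 mm thick, to x = -105 mm. Origin: centre of the tongue's underside, z up, x to the tongue's free end. Lies flat; 0.1 to 0.32 kg, mostly in the tongue.
- grip_15 (a point): middle of the blue plate's upright blue grip block: 40 mm long (x = -65 to -105 mm of the plate), 22 mm wide (y), top 45 mm over the plate's underside. This point: x = -85 mm, 30 mm over the underside. Pinch it across its width.
- plate_20: loose packing plate 20 mm thick: aluminium tongue 80 x 50 x 20 mm, x = -40 to 40 mm, its last 10 mm tapered 2.5 mm above and below; behind it a red tail 22 mm wide, 20 mm thick, to x = -105 mm. Origin: centre of the tongue's underside, z up, x to the tongue's free end. Lies flat; 0.1 to 0.32 kg, mostly in the tongue.
- grip_20 (a point): middle of the red plate's upright red grip block: 40 mm long (x = -65 to -105 mm of the plate), 22 mm wide (y), top 45 mm over the plate's underside. This point: x = -85 mm, 30 mm over the underside. Pinch it across its width.
- spray_can: white spray can, 64 mm across, 190 mm tall, standing; origin at the centre of its underside. Bystander, leave it alone.
- jar: amber jar, 70 mm across, 100 mm tall, standing; origin at the centre of its underside. Bystander, leave it alone.
- brake_pad: brake pad, 60 x 130 x 17 mm, lying; origin at the centre of its underside. Bystander, leave it alone.
- wrench: open-ended wrench, 180 mm, lying; x along its length. Bystander, leave it alone.
- screwdriver: screwdriver with red handle, 200 mm, lying; x along its length. Bystander, leave it alone.
- hammer: hammer, 270 mm, lying; x along its length. Bystander, leave it alone.
Not all that is in view belongs to the job. What is shaped like the plate_15 but brown is not meant.

How it is judged:
By the outcome, as a careful person would: the job done as asked, in the order asked, and still so for the second after the job is handed in, with the robot touching nothing.
It also fails if it takes over 72 s, if anything falls off the work surface, if the arm or the gripper's body presses on something with over 40 N, if the wrist force passes 120 N, or if a joint passes its speed limit or range.

## Robot

A 7-joint arm with a two-finger parallel gripper is mounted at the origin on the work surface. World frame = base frame: x ahead of the robot, y to its left, z up, the work surface at z = 0. Lengths are in m, angles in rad, forces in N, time in s.
With the tool pointing down it reaches from about 0.4 to 0.85 m from the base axis. Payload 10.4 kg.
Tool frame: the origin (TCP) lies between the finger pads; the fingertips stand ahead of it and the grasp point (between the pads) lies 5 mm behind it (manip.tip_extent is the z of the fingertips in the tool frame, in m); z points along the fingers, y is the line along which they close (so a half turn about z gives the same grasp; the last joint's range is limited). The gripper opens to 85 mm and grips with 20 to 120 N. Pads are 22 mm wide; open, the fingers measure 114 mm over their backs; the gripper's body (76 mm by 85 mm) begins 54 mm behind the grasp point. The pads swing forward as they close: fully open they stand 13 mm farther back than shut.
Start: joints at [-1.188, 0.332, -0.065, 1.46, 0.022, 1.35, -0.088], TCP at [0.247, 0.574, 0.245] pointing down, gripper open.
Joint ranges: [-2.6, 2.6], [-0.5, 2.12], [-1.47, 1.34], [0.16, 2.42], [-1.27, 4.41], [0.06, 2.06], [-2.6, 2.6]. Speed limits (rad/s): [2.22, 2.22, 2.79, 2.79, 3.14, 3.14, 3.14].

## Interface

Orientations are given as a unit quaternion [x, y, z, w].
In Python, from workcell import status, viewer, manip gives the robot as it stands.
- The arm moves only by the tool play_rows, never from a script. Its argument "plan" is one flat list of numbers, 7 for each row, row after row: the turn, a rotation vector about the tool's x, y, z in degrees, then the shift along the tool's x, y, z in m, then the opening, from 0 (shut) to 1 (fully open). In form: [ax, ay, az, dx, dy, dz, grip, ax, ay, az, dx, dy, dz, grip, ...]. A call has 1 to 20 rows; each row is the pose to reach, as a shift and turn from the pose commanded when the call began, along the tool's axes at that moment; what a row does not reach only later rows make up. A row lasts 1/8 s, in which the tool goes at most 62.5 mm and 10.7 degrees, less where a joint would pass 70% of its speed; a pose out of reach is approached as far as the arm can. A call with a gripper value outside its range is refused whole. The fingers move at their own pace and stop on an object; "squeeze" is the grip in N (left out, the last holds). Time passes only in rows, so rows that repeat a pose let the fingers close. It gives the time, the measured TCP pose, the force, the opening and the grip force at its end, in the units of the state.
- status.get_obs(): the state, without advancing time (a new reading comes with each control period).
- viewer.camera(name): name is "scene" or "top" or "wrist"; returns the picture (420x560x3 uint8, red, green, blue); there is no depth.
- viewer.camera_model(name): a dict with "fx", "fy", "cx", "cy" (pixels), "R" (3x3) and "t" (3): a world point X has camera coordinates R X + t. Camera axes: x right, y down, z forward; pixel columns grow to the right and rows downward; lengths in m; the calibration is good to about 2 mm. A picture is of the moment at which its call begins: read the wrist's pose just before it. camera_model takes no time and is no camera call; for the wrist camera it gives the pose at the moment of the call.
- manip.hand_in(): hands the job in; it is judged then, once.
The state is a dict: "clock": time; "joint_pos": joint angles; "joint_velocities": joint speeds; "tau": joint torques, N m; "position": TCP position; "ee_rot": TCP orientation; "ft_force": force on the tool from outside, world axes, zero at the start; "torque": the same for the moment, N m; "grip_width": opening from 0.0 (shut) to 1.0 (fully open); "grasp_force": force on a finger pad.
Only numpy, scipy, OpenCV 4.12 (cv2) and the standard library are available. Lean on these libraries where they do the work, as an engineer would, in place of code of your own. Each camera call takes 0.05 s, during which the arm holds its last target. There are 200 camera calls.

## Working session

There is one attempt and no reset: what is moved stays moved. The work goes in short steps, Python scripts to look and compute and a tool call to move; the robot and the scene stay as the last step left them, time stands still between calls to the robot, and variables do not carry over. Pictures are saved under pics/ and viewed, at most 10 in all, crops included, and the job is handed in when it is done.

Besides the shell and the picture viewer there is one more tool, called as name(argument=value, ...) on one line, values as JSON. play_rows: Moves the arm, as the interface text tells. Its arguments: {"type":"object","properties":{"plan":{"type":"array","items":{"type":"number"}},"squeeze":{"type":"number"}},"required":["plan"]}

```bash
mkdir -p pics; ls; python3 - <<'E'
from workcell import status, viewer, manip
import cv2
for n in ("scene","top"):
    cv2.imwrite(f"pics/{n}0.png",viewer.camera(n)[:,:,::-1])
    print(n,viewer.camera_model(n))
print(manip.tip_extent,status.get_obs())
E
```

```text
pics
scene {'fx': 468.5586794970904, 'fy': 468.5586794970904, 'cx': 274.6222511747472, 'cy': 207.96805290122154, 'R': array([[ 0.50852936,  0.86098732,  0.00993578],
       [ 0.64436622, -0.37288069, -0.66764674],
       [-0.57113052,  0.34592024, -0.74441193]]), 't': array([-0.27633418, -0.25617401,  1.66655799])}
top {'fx': 404.14058867702937, 'fy': 404.14058867702937, 'cx': 279.17177110724305, 'cy': 214.74463311056238, 'R': array([[ 0.02080115, -0.9997505 ,  0.00813953],
       [-0.99738039, -0.02131461, -0.06912339],
       [ 0.06927963, -0.00668036, -0.99757491]]), 't': array([-0.03371484,  0.52028754,  1.30537489])}
0.014 {'clock': 0.1, 'joint_pos': array([-1.18760664,  0.33277501, -0.06471999,  1.460832  ,  0.02163188,
        1.3498872 , -0.08851352]), 'joint_velocities': array([ 1.57033566e-03, -2.10114000e-03,  4.84704663e-04, -1.51752211e-03,
        3.06223565e-06,  7.17221256e-06,  3.49398070e-04]), 'tau': array([ 1.38890427e-03, -6.26744127e+01,  4.92264878e-02, -3.92428708e+01,
        1.64085900e-02,  7.17347677e-03, -1.91230123e-05]), 'position': array([0.24659554, 0.57396672, 0.24462866]), 'ee_rot': array([ 2.01490385e-01,  9.79490307e-01, -5.96749172e-04, -8.27944432e-05]), 'ft_force': array([ 0.03025227,  0.26177779, -0.45358322]), 'torque': array([-0.04377867,  0.02027755,  0.00108334]), 'grasp_force': 0.0, 'grip_width': 0.9972796052652996}
```

View pics/scene0.png

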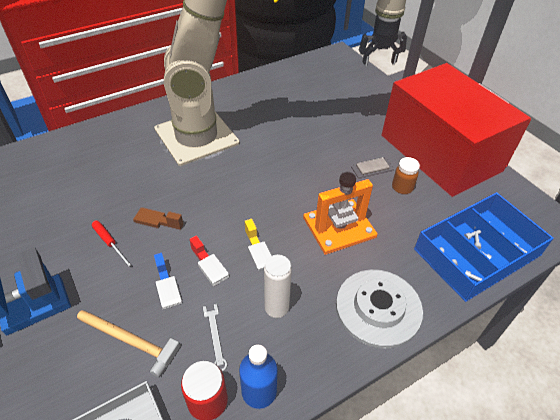

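View pics/top0.png

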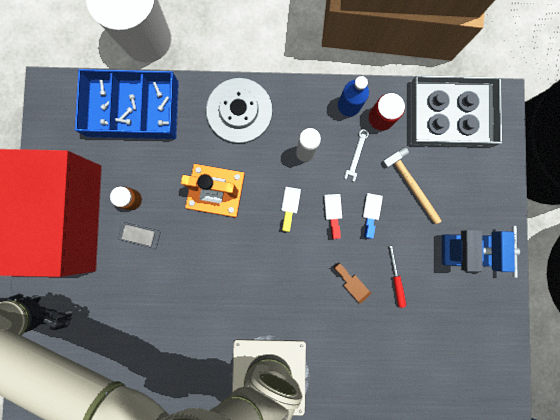

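The top view shows yellow (290,209), red (334,216) and blue (372,214) in a row with their tongues pointing away from the robot. The brown lookalike is at (350,283) and is the decoy. The press is at (214,190), the jar at (122,198), the can at (308,145), and the pad at (140,236).

```bash
cat > h.py <<'E'
from workcell import status, viewer, manip
import numpy as np, cv2
from scipy.spatial.transform import Rotation as Ro
def onplane(m,uv,z):
    uv=np.atleast_2d(uv).astype(float)
    d=np.c_[(uv[:,0]-m['cx'])/m['fx'],(uv[:,1]-m['cy'])/m['fy'],np.ones(len(uv))]@m['R']
    c=-m['R'].T@m['t']
    return c+d*((z-c[2])/d[:,2])[:,None]
def proj(m,X):
    p=np.atleast_2d(X)@m['R'].T+m['t']
    return np.c_[p[:,0]/p[:,2]*m['fx']+m['cx'],p[:,1]/p[:,2]*m['fy']+m['cy']]
def hsvmask(im,lo,hi):
    return cv2.inRange(cv2.cvtColor(im,cv2.COLOR_RGB2HSV),np.array(lo),np.array(hi))
def box(x0,x1,y0,y1,z0,z1):
    return np.array([[x,y,z] for x in(x0,x1) for y in(y0,y1) for z in(z0,z1)])
def place(P,x,y,yaw): return P@Ro.from_euler('z',yaw).as_matrix().T+[x,y,0]
def fill(m,boxes,pose,shape,roi,s=4):
    M=np.zeros(((roi[3]-roi[1])*s,(roi[2]-roi[0])*s),np.uint8)
    for b in boxes:
        q=(proj(m,place(b,*pose))-[roi[0],roi[1]]+.5)*s-.5
        cv2.fillConvexPoly(M,cv2.convexHull(np.round(q*16).astype(np.int32)),255,shift=4)
    return M
def fit(views,boxes,p0,s=4):
    """views: (model,mask,roi); maximise IoU of silhouettes"""
    from scipy.optimize import minimize
    big=[cv2.resize(k[r[1]:r[3],r[0]:r[2]],None,fx=s,fy=s,interpolation=cv2.INTER_LINEAR)>127 for m,k,r in views]
    def cost(p):
        c=0
        for (m,k,r),B in zip(views,big):
            F=fill(m,boxes,p,None,r,s)>0
            c-=(F&B).sum()/max(1,(F|B).sum())
        return c/len(views)
    best=None
    for k in range(2):
        p=p0 if best is None else best.x
        r=minimize(cost,p,method='Nelder-Mead',options=dict(initial_simplex=np.array([p]+[np.array(p)+np.eye(3)[i]*[.012,.012,.1][i] for i in range(3)]),xatol=1e-5,fatol=1e-5))
        best=r
    return best
PLATE=lambda t:[box(-.04,.04,-.025,.025,0,t),box(-.105,-.04,-.011,.011,0,t),box(-.105,-.065,-.011,.011,0,.045)]
E
python3 - <<'E'
from h import *
m=viewer.camera_model("top"); im=cv2.imread("pics/top0.png")[:,:,::-1]
hsv=cv2.cvtColor(im,cv2.COLOR_RGB2HSV)
for n,(px,d) in dict(y=((290,209),.010),r=((334,216),.020),b=((372,214),.015)).items():
    r=(px[0]-18,px[1]-32,px[0]+18,px[1]+32)
    k=((hsv[...,2]>150)|((hsv[...,1]>140)&(hsv[...,2]>70))).astype(np.uint8)*255
    kk=np.zeros_like(k); kk[r[1]:r[3],r[0]:r[2]]=k[r[1]:r[3],r[0]:r[2]]
    c=onplane(m,px,0.01)[0]
    f=fit([(m,kk,r)],PLATE(d),[c[0]+.02,c[1],0.])
    print(n,f.x.round(4),np.degrees(f.x[2]).round(1),-f.fun)
k=hsvmask(im,(5,150,100),(20,255,255)); r=(170,150,260,230)
print('press corners',onplane(m,[(195,165),(244,171),(239,217),(187,211)],.02).round(3))
for n,uv,z in(('jar',(121,198),.1),('can',(311,135),.19),('pad',(140,236),.017)): print(n,onplane(m,uv,z).round(3))
W=viewer.camera_model("wrist"); s=status.get_obs(); Rt=Ro.from_quat(s['ee_rot']).as_matrix()
print('wrist cam in tool: pos',Rt.T@(-W['R'].T@W['t']-s['position']),'axes(cols x,y,z)\n',(Rt.T@W['R'].T).round(3),W['fx'])
print(Rt.round(3))
big=cv2.resize(im[140:240,165:405],None,fx=3.3,fy=3.3,interpolation=cv2.INTER_CUBIC)
cv2.imwrite("pics/crop1.png",big[:,:,::-1])
E
```

```text
y [ 0.5733 -0.0605 -0.1518] -8.7 0.9168141592920354
r [ 0.5533 -0.2     0.0923] 5.3 0.9372112557748845
b [ 0.5571 -0.3316 -0.1574] -9.0 0.9271959633405417
press corners [[0.679 0.258 0.02 ]
 [0.663 0.096 0.02 ]
 [0.511 0.108 0.02 ]
 [0.527 0.279 0.02 ]]
jar [[0.556 0.465 0.1  ]]
can [[ 0.742 -0.109  0.19 ]]
pad [[0.442 0.429 0.017]]
wrist cam in tool: pos [ 0.06470325  0.00027359 -0.12887982] axes(cols x,y,z)
 [[-0.    -0.966 -0.26 ]
 [ 1.    -0.    -0.   ]
 [ 0.    -0.26   0.966]] 340.1515729038843
[[-0.919  0.395 -0.   ]
 [ 0.395  0.919 -0.001]
 [-0.    -0.001 -1.   ]]
```

View pics/crop1.png

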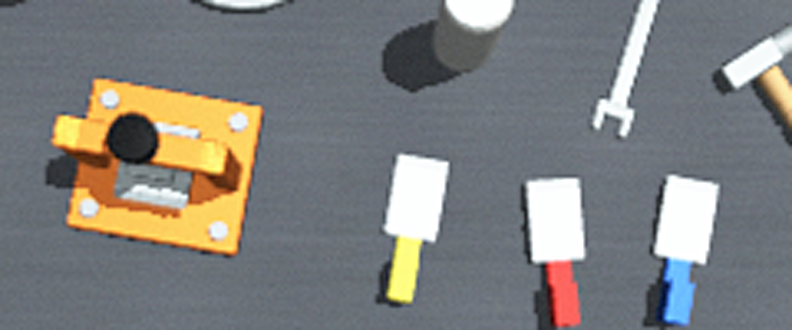

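The crop confirms the three plates with the brown one left out, and shows the press with its front facing the robot. First I move the wrist camera over the press front.

```bash
cat >> h.py <<'E'
def Rtool(yaw,tilt=0):
    """tool x=-X, y=+Y, z down at yaw 0; tilt swings the fingers forward (+X)"""
    a=np.radians(tilt); b=np.array([[-np.cos(a),0,np.sin(a)],[0,1,0],[-np.sin(a),0,-np.cos(a)]])
    return Ro.from_euler('z',yaw).as_matrix()@b
def rel(targets,cmd=None):
    """rows from the present (or commanded) pose to the targets (pos,R)"""
    s=status.get_obs()
    p,R=cmd if cmd else (s['position'],Ro.from_quat(s['ee_rot']).as_matrix())
    for q,Q in targets:
        print(np.degrees(Ro.from_matrix(R.T@Q).as_rotvec()).round(1),(R.T@(np.array(q)-p)).round(4), 'rows>=',round(np.linalg.norm(np.array(q)-p)/.0625,1))
E
python3 -c "
from h import *
rel([((.4955,.195,.25),Rtool(-.1)),((.4955,.195,.06),Rtool(-.1,55))])"
```

```text
[ -0.1  -0.  -17.5] [-0.3783 -0.25   -0.005 ] rows>= 7.3
[ -8.5 -54.6 -16.1] [-0.3783 -0.2497  0.185 ] rows>= 7.8
```

play_rows(plan=[0,0,-17.5,-0.378,-0.25,-0.005,1,0,0,-17.5,-0.378,-0.25,-0.005,1,0,0,-17.5,-0.378,-0.25,-0.005,1,0,0,-17.5,-0.378,-0.25,-0.005,1,0,0,-17.5,-0.378,-0.25,-0.005,1,0,0,-17.5,-0.378,-0.25,-0.005,1,0,0,-17.5,-0.378,-0.25,-0.005,1,0,0,-17.5,-0.378,-0.25,-0.005,1,0,0,-17.5,-0.378,-0.25,-0.005,1,0,0,-17.5,-0.378,-0.25,-0.005,1,0,0,-17.5,-0.378,-0.25,-0.005,1,0,0,-17.5,-0.378,-0.25,-0.005,1])

```text
clock: 1.6
position: [0.4949, 0.1963, 0.2503]
ee_rot: [0.049, 0.999, 0.0, -0.0]
ft_force: [-0.9, 0.8, -0.0]
grip_width: 1.003
grasp_force: 0.0
```

```bash
python3 - <<'E'
from h import *
import pickle
m=viewer.camera_model("wrist"); im=viewer.camera("wrist"); pickle.dump((m,im),open("w1.pkl","wb"))
cv2.imwrite("pics/w1.png",im[:,:,::-1])
s=status.get_obs(); print(s['clock'],s['position'],s['ft_force'])
rel([((.4955,.195,.06),Rtool(-.1,55))])
E
```

```text
1.65 [0.49499187 0.19608844 0.25032023] [ 0.75099552 -0.38697164  0.23122287]
[  0. -55.   0.] [-0.0006 -0.0011  0.1903] rows>= 3.0
```

View pics/w1.png

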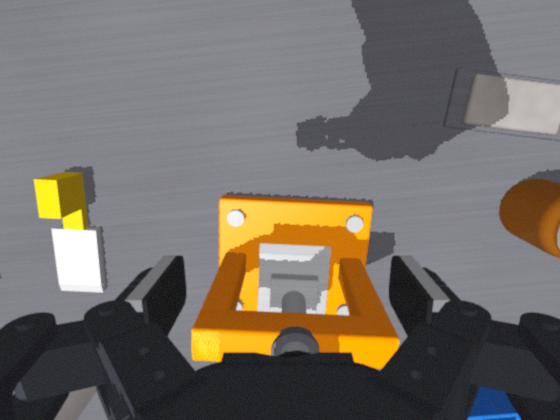

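The wrist view shows the press upside down. Its slab front corners are at about (220,198) and (372,203), the anvil front is at row 246 (columns 260–329), and the yellow plate is at the left. Next is the low front view of the gap.

play_rows(plan=[0,-10,0,0,0,0.03,1,0,-20,0,0,0,0.06,1,0,-30,0,0,0,0.1,1,0,-40,0,0,0,0.13,1,0,-50,0,0,0,0.16,1,0,-55,0,0,0,0.19,1,0,-55,0,0,0,0.19,1,0,-55,0,0,0,0.19,1,0,-55,0,0,0,0.19,1,0,-55,0,0,0,0.19,1])

```text
clock: 2.9
position: [0.4945, 0.1878, 0.0532]
ee_rot: [0.037, 0.891, -0.043, 0.45]
ft_force: [-0.1, -0.3, -2.5]
grip_width: 0.997
grasp_force: 0.0
```

```bash
python3 - <<'E'
from h import *
import pickle
m=viewer.camera_model("wrist"); im=viewer.camera("wrist"); pickle.dump((m,im),open("w2.pkl","wb"))
cv2.imwrite("pics/w2.png",im[:,:,::-1])
s=status.get_obs(); print(s['clock'],s['position'],-m['R'].T@m['t'])
m1,_=pickle.load(open("w1.pkl","rb"))
print(onplane(m1,[(220,198),(372,203)],.02)); print(onplane(m1,[(260,245),(329,247)],.06))
E
```

```text
2.95 [0.49477679 0.18850948 0.05392603] [0.35390484 0.20354358 0.07636305]
[[0.51293496 0.12098085 0.02      ]
 [0.53489465 0.28543985 0.02      ]]
[[0.55590276 0.16276593 0.06      ]
 [0.56488912 0.23159714 0.06      ]]
```

View pics/w2.png

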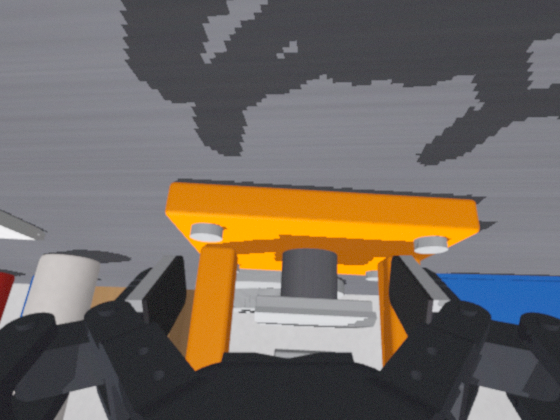

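The front view shows the anvil on its dark post with its edge at about rows 297–325 (columns 255–375), and the ram foot's underside at about row 350 (columns 275–325), partly behind the gripper. I'll fit the press pose and enlarge the gap.

```bash
python3 - <<'E'
from h import *
import pickle
V=[]
for f,r in(("w1.pkl",(190,180,400,238)),("w2.pkl",(150,170,500,228))):
    m,im=pickle.load(open(f,"rb")); k=hsvmask(im,(5,150,60),(22,255,255))
    sub=np.zeros_like(k); sub[r[1]:r[3],r[0]:r[2]]=k[r[1]:r[3],r[0]:r[2]]
    h=cv2.convexHull(cv2.findNonZero(sub)); kk=np.zeros_like(k); cv2.fillConvexPoly(kk,h,255)
    V.append((m,kk,r))
S=[box(-.075,.075,-.085,.085,0,.02)]
for v in (V,V[:1],V[1:]):
    f=fit(v,S,[.6,.192,-.13]); print(f.x.round(4),-f.fun)
f=fit(V,S,[.6,.192,-.13])
m,im=V[1][0],im
for z in(.085,.0735,.068,.0635,.0605): print(z,'foot/anvil edge rows',proj(m,place(np.array([[-.022,y,.085] for y in(-.022,0,.022)]),*f.x)).round(1).tolist() if z==.085 else proj(m,place(np.array([[-.035,y,z] for y in(-.035,0,.035)]),*f.x)).round(1).tolist())
c=cv2.resize(im[285:365,235:395],None,fx=5,fy=5,interpolation=cv2.INTER_CUBIC)
cv2.imwrite("pics/w2c.png",c[:,:,::-1])
g=cv2.cvtColor(im,cv2.COLOR_RGB2GRAY)
for x in(280,290,300): print(x,list(enumerate(g[292:360,x].tolist(),292)))
E
```

```text
[ 0.6017  0.1915 -0.1535] 0.9738224046910131
[ 0.6004  0.192  -0.1512] 0.986551501287404
[ 0.6024  0.1914 -0.1507] 0.9887688204605103
0.085 foot/anvil edge rows [[275.0, 350.4], [311.1, 352.0], [347.0, 353.7]]
0.0735 foot/anvil edge rows [[254.2, 328.8], [314.0, 331.7], [373.2, 334.6]]
0.068 foot/anvil edge rows [[254.9, 318.9], [314.2, 321.8], [372.8, 324.7]]
0.0635 foot/anvil edge rows [[255.5, 310.9], [314.3, 313.8], [372.4, 316.7]]
0.0605 foot/anvil edge rows [[255.9, 305.6], [314.4, 308.6], [372.2, 311.5]]
280 [(292, 129), (293, 121), (294, 119), (295, 120), (296, 133), (297, 154), (298, 163), (299, 164), (300, 165), (301, 164), (302, 164), (303, 164), (304, 165), (305, 163), (306, 160), (307, 151), (308, 144), (309, 142), (310, 142), (311, 142), (312, 150), (313, 194), (314, 217), (315, 221), (316, 221), (317, 221), (318, 221), (319, 220), (320, 219), (321, 220), (322, 213), (323, 185), (324, 191), (325, 207), (326, 209), (327, 206), (328, 205), (329, 205), (330, 205), (331, 204), (332, 203), (333, 204), (334, 202), (335, 203), (336, 203), (337, 202), (338, 204), (339, 204), (3
[... 1161 characters left out ...]
1, 163), (302, 164), (303, 165), (304, 165), (305, 165), (306, 163), (307, 160), (308, 154), (309, 145), (310, 144), (311, 144), (312, 145), (313, 153), (314, 194), (315, 217), (316, 220), (317, 222), (318, 220), (319, 220), (320, 221), (321, 220), (322, 218), (323, 215), (324, 182), (325, 142), (326, 182), (327, 204), (328, 203), (329, 203), (330, 204), (331, 204), (332, 204), (333, 204), (334, 205), (335, 205), (336, 205), (337, 203), (338, 202), (339, 204), (340, 202), (341, 201), (342, 203), (343, 201), (344, 203), (345, 203), (346, 203), (347, 205), (348, 204), (349, 182), (350, 138), (351, 106), (352, 117), (353, 146), (354, 160), (355, 140), (356, 92), (357, 49), (358, 41), (359, 42)]
```

View pics/w2c.png

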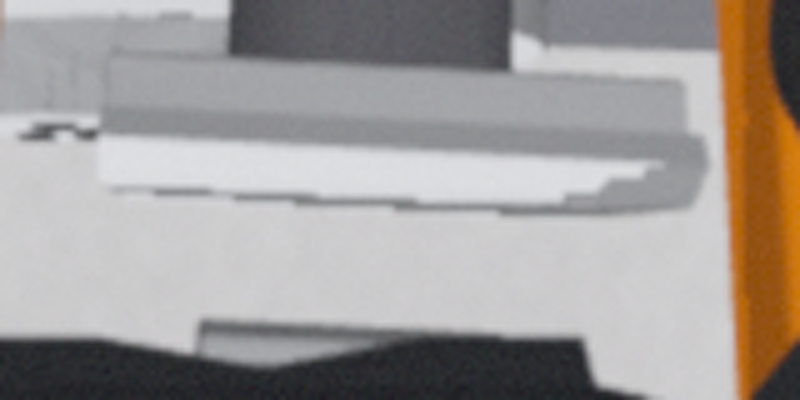

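```bash
python3 - <<'E'
from h import *
import pickle
pose=(.6017,.1915,-.152)
for f in("w1.pkl","w2.pkl"):
    m,im=pickle.load(open(f,"rb"))
    print(f,'foot',proj(m,place(np.array([[-.022,-.022,.085],[-.022,.022,.085]]),*pose)).round(1).tolist())
    for z in(.0605,.063,.0655,.068,.0705,.073):
        print(z,[proj(m,place(np.array([[x,-.02,z+d]]),*pose))[0].round(1).tolist() for x,d in((-.042,-.004),(-.035,0),(.035,0))], 'corners',proj(m,place(np.array([[-.035,-.035,z],[-.035,.035,z],[.035,.035,z]]),*pose)).round(0).tolist())
m,im=pickle.load(open("w1.pkl","rb")); g=cv2.cvtColor(im,cv2.COLOR_RGB2GRAY)
for x in(275,290,312): print(x,list(enumerate(g[236:285,x].tolist(),236)))
E
```

```text
w1.pkl foot [[271.4, 274.2], [317.6, 276.5]]
0.0605 [[275.4, 243.5], [275.0, 251.4], [272.1, 312.6]] corners [[260.0, 251.0], [329.0, 254.0], [324.0, 315.0]]
0.063 [[275.3, 244.4], [274.9, 252.4], [272.0, 313.9]] corners [[260.0, 252.0], [330.0, 255.0], [324.0, 316.0]]
0.0655 [[275.3, 245.3], [274.8, 253.4], [271.9, 315.3]] corners [[260.0, 253.0], [330.0, 256.0], [324.0, 318.0]]
0.068 [[275.2, 246.3], [274.7, 254.4], [271.8, 316.7]] corners [[260.0, 254.0], [330.0, 257.0], [324.0, 319.0]]
0.0705 [[275.1, 247.2], [274.6, 255.4], [271.7, 318.1]] corners [[259.0, 255.0], [331.0, 258.0], [325.0, 321.0]]
0.073 [[275.0, 248.2], [274.5, 256.5], [271.6, 319.5]] corners [[259.0, 256.0], [331.0, 259.0], [325.0, 322.0]]
w2.pkl foot [[275.0, 350.4], [347.0, 353.7]]
0.0605 [[281.7, 298.8], [281.0, 306.9], [278.3, 313.7]] corners [[256.0, 306.0], [372.0, 311.0], [348.0, 317.0]]
0.063 [[281.5, 303.3], [280.8, 311.3], [278.2, 317.0]] corners [[256.0, 310.0], [372.0, 316.0], [348.0, 320.0]]
0.0655 [[281.3, 307.8], [280.6, 315.7], [278.0, 320.4]] corners [[255.0, 314.0], [373.0, 320.0], [348.0, 324.0
[... 1418 characters left out ...]
(276, 106), (277, 106), (278, 106), (279, 127), (280, 142), (281, 144), (282, 145), (283, 148), (284, 148)]
312 [(236, 131), (237, 132), (238, 129), (239, 132), (240, 132), (241, 133), (242, 131), (243, 131), (244, 136), (245, 162), (246, 196), (247, 209), (248, 214), (249, 213), (250, 213), (251, 213), (252, 214), (253, 212), (254, 210), (255, 213), (256, 210), (257, 203), (258, 183), (259, 152), (260, 148), (261, 147), (262, 150), (263, 149), (264, 146), (265, 149), (266, 149), (267, 149), (268, 146), (269, 149), (270, 149), (271, 150), (272, 148), (273, 147), (274, 140), (275, 120), (276, 108), (277, 109), (278, 106), (279, 109), (280, 125), (281, 142), (282, 144), (283, 148), (284, 148)]
```

```bash
python3 - <<'E'
from h import *
rel([((.48,.18,.22),Rtool(-.1,0)),((.473,-.318,.20),Rtool(-.157))])
m=viewer.camera_model("top"); print(onplane(m,[(391,247),(399,280)],.005))
E
```

```text
[-2.1 53.8  0.7] [-0.1255 -0.0163 -0.1088] rows>= 2.7
[-0.6 53.9  3.7] [-0.1211 -0.5111 -0.0493] rows>= 8.4
[[ 0.42310429 -0.3936351   0.005     ]
 [ 0.31576826 -0.42009556  0.005     ]]
```

play_rows(plan=[0,10,0,-0.06,-0.01,-0.05,0.7,0,20,0,-0.125,-0.02,-0.11,0.7,-0.3,30,2,-0.125,-0.1,-0.11,0.7,-0.6,40,3,-0.125,-0.16,-0.1,0.7,-0.6,53.9,3.7,-0.121,-0.511,-0.049,0.7,-0.6,53.9,3.7,-0.121,-0.511,-0.049,0.7,-0.6,53.9,3.7,-0.121,-0.511,-0.049,0.7,-0.6,53.9,3.7,-0.121,-0.511,-0.049,0.7,-0.6,53.9,3.7,-0.121,-0.511,-0.049,0.7,-0.6,53.9,3.7,-0.121,-0.511,-0.049,0.7,-0.6,53.9,3.7,-0.121,-0.511,-0.049,0.7,-0.6,53.9,3.7,-0.121,-0.511,-0.049,0.7,-0.6,53.9,3.7,-0.121,-0.511,-0.049,0.7,-0.6,53.9,3.7,-0.121,-0.511,-0.049,0.7])

```text
clock: 4.7
position: [0.4742, -0.3176, 0.2042]
ee_rot: [0.078, 0.997, -0.005, -0.0]
ft_force: [0.7, 0.9, -0.2]
grip_width: 0.699
grasp_force: 0.0
```

```bash
python3 - <<'E'
from h import *
import pickle
m=viewer.camera_model("wrist"); im=viewer.camera("wrist"); pickle.dump((m,im),open("w3.pkl","wb"))
cv2.imwrite("pics/w3.png",im[:,:,::-1])
s=status.get_obs(); print(s['clock'],s['position'],s['grip_width'])
hsv=cv2.cvtColor(im,cv2.COLOR_RGB2HSV)
b=hsvmask(im,(95,140,60),(125,255,255)); n,l,st,c=cv2.connectedComponentsWithStats(b); print([(st[i].tolist(),c[i].round(0).tolist()) for i in range(1,n) if st[i,4]>200])
p=proj(m,place(np.array([[-.085,0,.045],[0,0,.015]]),.5571,-.3316,-.157)); print('pred grip top, tongue centre',p)
E
```

```text
4.75 [ 0.47434901 -0.31651016  0.204063  ] 0.7026844612911544
[([0, 115, 52, 111, 3921], [19.0, 176.0]), ([279, 160, 26, 67, 1615], [291.0, 193.0])]
pred grip top, tongue centre [[288.08568257 188.41964827]
 [288.2422338  263.75283171]]
```

View pics/w3.png

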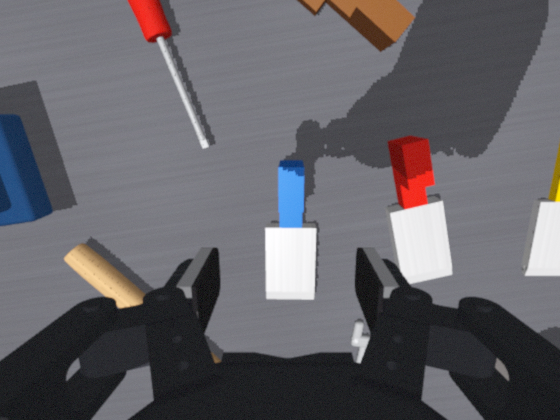

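The wrist view shows the blue plate, with its grip at (291,185) and tongue at (291,262). The screwdriver tip at (206,146) is well clear. I'll refine the poses of all three visible plates.

```bash
python3 - <<'E'
from h import *
import pickle
m,im=pickle.load(open("w3.pkl","rb")); hsv=cv2.cvtColor(im,cv2.COLOR_RGB2HSV)
def pf(r,t,p0):
    k=(((hsv[...,2]>165)&(hsv[...,1]<60))|((hsv[...,1]>140)&(hsv[...,2]>60))).astype(np.uint8)*255
    kk=np.zeros_like(k); kk[r[1]:r[3],r[0]:r[2]]=k[r[1]:r[3],r[0]:r[2]]
    f=fit([(m,kk,r)],PLATE(t),p0); return f
f=pf((250,148,345,312),.015,[.5571,-.3316,-.157]); print('blue',f.x.round(4),-f.fun)
f2=pf((375,125,456,290),.020,[.5533,-.2,.092]); print('red',f2.x.round(4),-f2.fun)
g=place(np.array([[-.085,0,.03]]),*f.x)[0]; print('grip',g)
rel([((g[0],g[1],.10),Rtool(f.x[2])),((g[0],g[1],.025),Rtool(f.x[2]))])
E
```

```text
blue [ 0.5585 -0.3301 -0.1659] 0.947329927891483
red [ 0.5547 -0.197   0.1076] 0.9172811285344529
grip [ 0.47467128 -0.31601746  0.03      ]
[-0.6 -0.   0.6] [-0.0003  0.0016  0.1041] rows>= 1.7
[-0.6 -0.   0.6] [-0.0004  0.0023  0.179 ] rows>= 2.9
```

play_rows(plan=[-0.6,0,0.6,0,0.002,0.05,0.7,-0.6,0,0.6,0,0.002,0.1,0.7,-0.6,0,0.6,0,0.002,0.14,0.7,-0.6,0,0.6,0,0.002,0.165,0.7,-0.6,0,0.6,0,0.002,0.178,0.7,-0.6,0,0.6,0,0.002,0.178,0.7,-0.6,0,0.6,0,0.002,0.178,0,-0.6,0,0.6,0,0.002,0.178,0,-0.6,0,0.6,0,0.002,0.178,0,-0.6,0,0.6,0,0.002,0.178,0,-0.6,0,0.6,0,0.002,0.178,0,-0.6,0,0.6,0,0.002,0.178,0,-0.6,0,0.6,0,0.002,0.178,0,-0.6,0,0.6,0,0.002,0.178,0], squeeze=90)

```text
clock: 6.5
position: [0.4741, -0.318, 0.0272]
ee_rot: [0.084, 0.996, -0.0, 0.0]
ft_force: [-0.7, 1.4, 5.7]
grip_width: 0.244
grasp_force: 88.6
```

```bash
python3 - <<'E'
from h import *
s=status.get_obs(); R=Ro.from_quat(s['ee_rot']).as_matrix(); print(s['ft_force'])
rel([((.42,-.32,.15),Rtool(-.152)),((.4235,.2188,.15),Rtool(-.152)),((.4235,.2188,.1),Rtool(-.152))])
E
```

```text
[-0.71177421  1.35363648  5.65656115]
[-0.   0.  -0.9] [ 0.053  -0.011  -0.1228] rows>= 2.1
[-0.   0.  -0.9] [ 0.1393  0.5208 -0.1231] rows>= 8.8
[-0.   0.  -0.9] [ 0.1393  0.5209 -0.0731] rows>= 8.7
```

play_rows(plan=[0,0,0,0,0,-0.04,0,0,0,0,0.01,0,-0.08,0,0,0,0,0.05,0,-0.12,0,0,0,0,0.06,0.05,-0.123,0,0,0,-0.9,0.139,0.521,-0.123,0,0,0,-0.9,0.139,0.521,-0.123,0,0,0,-0.9,0.139,0.521,-0.123,0,0,0,-0.9,0.139,0.521,-0.123,0,0,0,-0.9,0.139,0.521,-0.123,0,0,0,-0.9,0.139,0.521,-0.123,0,0,0,-0.9,0.139,0.521,-0.123,0,0,0,-0.9,0.139,0.521,-0.123,0,0,0,-0.9,0.139,0.521,-0.123,0,0,0,-0.9,0.139,0.521,-0.073,0,0,0,-0.9,0.139,0.521,-0.073,0,0,0,-0.9,0.139,0.521,-0.073,0,0,0,-0.9,0.139,0.521,-0.073,0])

```text
clock: 8.62
position: [0.4241, 0.2192, 0.1009]
ee_rot: [0.076, 0.997, 0.0, 0.0]
ft_force: [0.1, 0.1, -1.8]
grip_width: 0.247
grasp_force: 88.6
```

```bash
python3 - <<'E'
from h import *
import pickle
s=status.get_obs()
m=viewer.camera_model("wrist"); im=viewer.camera("wrist"); pickle.dump((m,im),open("w4.pkl","wb"))
cv2.imwrite("pics/w4.png",im[:,:,::-1])
print(s['clock'],s['position'],s['ft_force'],s['torque'],s['grip_width'])
ex=Ro.from_quat(s['ee_rot']).as_matrix(); print(ex.round(4))
E
```

```text
8.625 [0.42412493 0.21915442 0.10086437] [ 0.10491115  0.08346575 -1.83948452] [ 0.04166935  0.0886512  -0.00615472] 0.24726457943374203
[[-9.884e-01  1.518e-01  6.000e-04]
 [ 1.518e-01  9.884e-01  9.000e-04]
 [-4.000e-04  1.000e-03 -1.000e+00]]
```

View pics/w4.png

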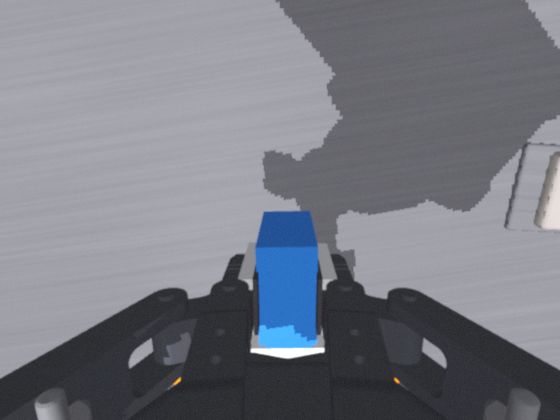

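play_rows(plan=[0,0,0,-0.015,0,0,0,0,0,0,-0.032,0,0,0,0,0,0,-0.032,0,0,0,0,0,0,-0.032,0,0.001,0,0,0,0,-0.032,0,0.002,0,0,0,0,-0.032,0,0.003,0,0,0,0,-0.032,0,0.0035,0,0,0,0,-0.032,0,0.0035,0,0,0,0,-0.032,0,0.0035,0])

```text
clock: 9.8
position: [0.4547, 0.2145, 0.0959]
ee_rot: [0.076, 0.997, 0.0, -0.001]
ft_force: [-4.5, 0.1, 3.0]
grip_width: 0.241
grasp_force: 89.3
```

play_rows(plan=[0,0,0,0,0,-0.0008,0,0,0,0,0,0,-0.0008,0,0,0,0,-0.006,0,-0.0008,0,0,0,0,-0.012,0,-0.0008,0,0,0,0,-0.018,0,-0.0008,0,0,0,0,-0.024,0,-0.0008,0,0,0,0,-0.024,0,-0.0008,0])

```text
clock: 10.68
position: [0.4791, 0.2104, 0.0964]
ee_rot: [0.076, 0.997, 0.0, -0.001]
ft_force: [0.4, -0.8, -1.3]
grip_width: 0.244
grasp_force: 88.8
```

The full 15 mm thickness is under the foot with no contact force, so blue fits. Red would need more than 20 mm and can't fit. I continue to the centre.

play_rows(plan=[0,0,0,-0.01,0,0,0,0,0,0,-0.02,0,0,0,0,0,0,-0.03,0,0,0,0,0,0,-0.0385,0,0,0,0,0,0,-0.0385,0,0,0,0,0,0,-0.0385,0,0,0])

```text
clock: 11.42
position: [0.5166, 0.2048, 0.0964]
ee_rot: [0.076, 0.997, 0.0, -0.001]
ft_force: [0.3, -0.4, 0.9]
grip_width: 0.247
grasp_force: 88.8
```

```bash
python3 - <<'E'
from h import *
import pickle
s=status.get_obs(); print(s['clock'],s['position'],s['ft_force'])
R=Ro.from_euler('z',-.152).as_matrix()
print('TCP in press',R.T@(s['position']-[.6017,.1915,0]))
for n in("scene","top"):
    im=viewer.camera(n); m=viewer.camera_model(n); pickle.dump((m,im),open(n+"5.pkl","wb"))
    u,v=proj(m,[.59,.19,.1])[0].astype(int); print(n,u,v)
    c=im[v-50:v+50,u-66:u+66]; cv2.imwrite(f"pics/{n}5.png",cv2.resize(c,None,fx=6,fy=6,interpolation=cv2.INTER_CUBIC)[:,:,::-1])
E
```

```text
11.425 [0.51661732 0.2047995  0.09636934] [ 0.29727275 -0.44185782  0.86749319]
TCP in press [-0.08611545  0.00026333  0.09636934]
scene 341 203
top 210 189
```

View pics/scene5.png

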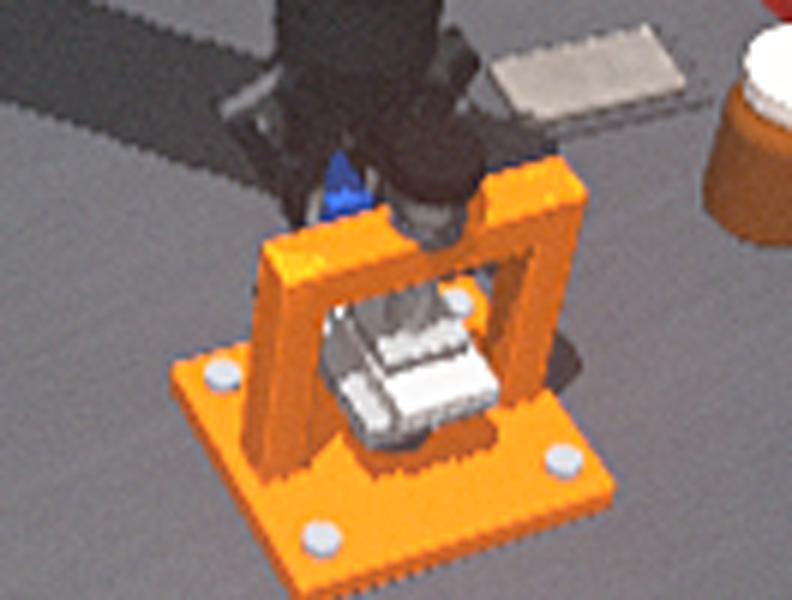

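The scene crop shows the tongue through the press: back face corners at about crop (390,400)–(497,385), anvil corner at (370,440), slab right edge at (612,490). I check centring by projection.

```bash
python3 - <<'E'
from h import *
import pickle
m,im=pickle.load(open("scene5.pkl","rb"))
P=(.6017,.1915,-.152)
cr=lambda X,p:((proj(m,place(np.array(X),*p))-[275,153]+.5)*6).round(0).tolist()
print('slab top back -y,+y, front -y',cr([[.075,-.085,.02],[.075,.085,.02],[-.075,-.085,.02]],P))
print('anvil back',cr([[.035,-.035,.0687],[.035,.035,.0687],[-.035,-.035,.0687]],P))
print('foot top back -y,+y',cr([[.022,-.022,.097],[.022,.022,.097],[.022,-.022,.085],[.022,.022,.085]],P))
print('tongue back untaper top z, -y,+y; tip top',cr([[.03,-.025,.0842],[.03,.025,.0842],[.04,-.025,.0817],[.04,.025,.0817],[.04,-.025,.0717],[.04,.025,.0717]],P))
# refit press from orange in scene, start image (unoccluded slab)
for n,p in(("scene",(255,165,395,270)),("top",(178,155,255,228))):
    mm=viewer.camera_model(n); i0=cv2.imread(f"pics/{n}0.png")[:,:,::-1]
    k=hsvmask(i0,(5,150,60),(22,255,255)); k=cv2.morphologyEx(k,cv2.MORPH_CLOSE,np.ones((5,5)))
    kk=np.zeros_like(k); kk[p[1]:p[3],p[0]:p[2]]=k[p[1]:p[3],p[0]:p[2]]
    # compare hull of all orange with hull of slab+bridge
    h=cv2.convexHull(cv2.findNonZero(kk)); kh=np.zeros_like(k); cv2.fillConvexPoly(kh,h,255)
    B=[np.vstack([box(-.075,.075,-.085,.085,0,.02),box(-.014,.014,-.079,.079,.135,.165)])]
    f=fit([(mm,kh,p)],B,P); print(n,f.x.round(4),-f.fun)
E
```

```text
slab top back -y,+y, front -y [[310.0, 595.0], [629.0, 491.0], [177.0, 369.0]]
anvil back [[379.0, 436.0], [511.0, 394.0], [312.0, 332.0]]
foot top back -y,+y [[398.0, 369.0], [482.0, 343.0], [395.0, 386.0], [479.0, 360.0]]
tongue back untaper top z, -y,+y; tip top [[397.0, 401.0], [492.0, 371.0], [406.0, 420.0], [502.0, 390.0], [404.0, 434.0], [499.0, 404.0]]
scene [ 0.5961  0.1869 -0.1486] 0.6156696108856529
top [ 0.5978  0.1892 -0.1376] 0.9655907081166525
```

View pics/top5.png

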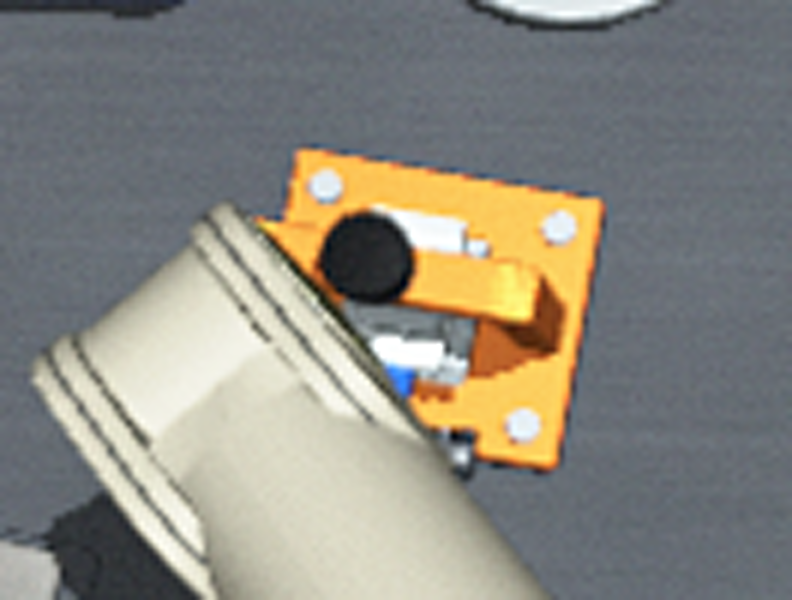

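The top crop shows the slab corners at (297,150), (605,203) and (555,468). The plate's blue tail is at (400,380), with the tongue on the anvil under the ram. I set it down, let go, and look from w1's vantage point.

play_rows(plan=[0,0,0,0,0,0.001,0,0,0,0,0,0,0.001,0,0,0,0,0,0,0.001,0.2,0,0,0,0,0,0.001,0.6,0,0,0,0,0,0.001,0.6,0,0,0,0,0,0.001,0.6,0,0,0,0,0,0.001,0.6,0,0,0,0,0,-0.05,0.6,0,0,0,0.01,0,-0.1,0.6,0,0,0,0.02,0,-0.154,0.8,0,0,0,0.02,0,-0.154,1,0,0,0,0.02,0,-0.154,1,0,0,0,0.02,0,-0.154,1])

```text
clock: 13.15
position: [0.4967, 0.2073, 0.2491]
ee_rot: [0.076, 0.997, -0.0, -0.002]
ft_force: [1.0, -0.1, -0.6]
grip_width: 1.001
grasp_force: 0.0
```

```bash
python3 - <<'E'
from h import *
import pickle
s=status.get_obs(); print(s['clock'],s['position'],s['ft_force'])
m=viewer.camera_model("wrist"); im=viewer.camera("wrist"); pickle.dump((m,im),open("w6.pkl","wb"))
cv2.imwrite("pics/w6.png",im[:,:,::-1])
P=(.6017,.1915,-.152)
for n,X in dict(slabfront=[[-.075,-.085,.02],[-.075,.085,.02]],anvilfront=[[-.042,-.035,.0647],[-.042,.035,.0647]],flat=[[-.035,-.035,.0687],[-.035,.035,.0687]],tongue_back=[[-.04,-.025,.0837],[-.04,.025,.0837]],foot=[[-.022,-.022,.085],[-.022,.022,.085],[-.022,-.022,.097],[-.022,.022,.097]],grip=[[-.105,-.011,.1137],[-.105,.011,.1137],[-.065,.011,.1137],[-.065,-.011,.1137]]).items():
    print(n,proj(m,place(np.array(X),*P)).round(1).tolist())
V=[]
r=(190,130,400,230)
k=hsvmask(im,(5,150,60),(22,255,255)); b=hsvmask(im,(95,120,40),(130,255,255))
cnt=lambda q:[(st.tolist()) for st in cv2.connectedComponentsWithStats(q)[2][1:] if st[4]>150]
print('orange',cnt(k),'blue',cnt(b))
g=cv2.cvtColor(im,cv2.COLOR_RGB2GRAY)
E
```

```text
13.15 [0.49668999 0.20728681 0.24905156] [ 0.98546401 -0.14651162 -0.57193896]
slabfront [[209.6, 204.2], [365.6, 204.2]]
anvilfront [[252.2, 248.1], [323.1, 248.1]]
flat [[252.0, 256.3], [323.3, 256.3]]
tongue_back [[260.9, 257.9], [314.4, 257.9]]
foot [[264.3, 276.0], [310.9, 276.1], [263.5, 282.1], [311.8, 282.1]]
grip [[274.0, 198.1], [301.4, 198.1], [300.9, 244.8], [274.4, 244.8]]
orange [[495, 167, 65, 79, 3571], [183, 199, 209, 168, 17110]] blue [[274, 186, 28, 71, 1754], [466, 386, 56, 34, 1268]]
```

I've used all ten picture views, so the rest is numeric.

```bash
python3 - <<'E'
from h import *
import pickle
m,im=pickle.load(open("w6.pkl","rb"))
k=hsvmask(im,(5,150,60),(22,255,255)); b=hsvmask(im,(95,120,40),(130,255,255)); g=cv2.cvtColor(im,cv2.COLOR_RGB2GRAY)
for r in(210,214,218): x=np.flatnonzero(k[r,190:400])+190; print('slab',r,x[0],x[-1])
for c in(225,240,340,355): y=np.flatnonzero(k[150:260,c])+150; print('slab front',c,y[0])
for r in(200,215,230,250): x=np.flatnonzero(b[r,230:340])+230; print('blue',r,x[[0,-1]] if len(x) else None)
for r in(248,253,262,268): print(r,[f"{v}" for v in g[r,244:332]])
for c in(268,308): print('col',c,list(enumerate(g[240:285,c].tolist(),240)))
E
```

```text
slab 210 211 364
slab 214 211 364
slab 218 211 363
slab front 225 199
slab front 240 199
slab front 340 199
slab front 355 199
blue 200 [275 301]
blue 215 [276 300]
blue 230 [276 300]
blue 250 [277 300]
248 ['132', '130', '131', '130', '129', '130', '134', '159', '194', '209', '211', '210', '210', '212', '212', '210', '211', '210', '211', '211', '212', '212', '209', '193', '162', '155', '152', '170', '184', '186', '185', '176', '162', '155', '149', '150', '149', '150', '151', '152', '151', '149', '149', '150', '149', '148', '147', '147', '148', '149', '149', '150', '147', '147', '148', '148', '154', '154', '154', '155', '153', '154', '154', '169', '174', '159', '157', '158', '158', '155', '155', '154', '151', '155', '154', '154', '151', '154', '150', '144', '134', '131', '129', '132', '132', '131', '130', '133']
253 ['132', '133', '129', '131', '133', '132', '137', '171', '199', '209', '209', '210', '210', '210', '211', '212', '211', '209', '194', '157', '131', '127', '124', '127', '127', '127', '126', '124', '125', '128', '126', '125', '135', '145', '148', '150', '151', '148', '148'
[... 1984 characters left out ...]
, 174), (273, 173), (274, 163), (275, 136), (276, 106), (277, 102), (278, 104), (279, 107), (280, 127), (281, 141), (282, 144), (283, 146), (284, 149)]
col 308 [(240, 131), (241, 132), (242, 133), (243, 131), (244, 140), (245, 174), (246, 198), (247, 197), (248, 174), (249, 154), (250, 152), (251, 137), (252, 129), (253, 125), (254, 124), (255, 126), (256, 142), (257, 207), (258, 241), (259, 224), (260, 190), (261, 182), (262, 178), (263, 172), (264, 172), (265, 172), (266, 171), (267, 173), (268, 172), (269, 172), (270, 171), (271, 172), (272, 170), (273, 171), (274, 162), (275, 135), (276, 108), (277, 106), (278, 105), (279, 109), (280, 129), (281, 141), (282, 144), (283, 146), (284, 147)]
```

The plate sits square: tongue edges are at columns 261.3 and 315.5 and anvil edges at 251 and 323.5, so it is within about 1 mm of centre. The depth relative to the foot is within about 0.5 mm. Next I push the knob with shut fingertips.

play_rows(plan=[0,0,0,0,0,-0.015,0,0,0,0,-0.05,0,-0.015,0,0,0,0,-0.106,0,-0.015,0,0,0,0,-0.106,0,-0.015,0,0,0,0,-0.106,0,-0.015,0,0,0,0,-0.106,0,0.01,0,0,0,0,-0.106,0,0.018,0,0,0,0,-0.106,0,0.022,0,0,0,0,-0.106,0,0.022,0])

```text
clock: 14.32
position: [0.6017, 0.1919, 0.2289]
ee_rot: [0.076, 0.997, 0.0, -0.001]
ft_force: [-0.6, -0.6, 0.6]
grip_width: 0.002
grasp_force: 0.0
```

play_rows(plan=[0,0,0,0,0,0.002,0,0,0,0,0,0,0.004,0,0,0,0,0,0,0.005,0,0,0,0,0,0,0.006,0,0,0,0,0,0,0.006,0])

```text
clock: 14.95
position: [0.6019, 0.1919, 0.2233]
ee_rot: [0.076, 0.997, 0.0, -0.0]
ft_force: [-2.6, -1.9, 7.1]
grip_width: 0.001
grasp_force: 3.8
```

play_rows(plan=[0,0,0,0,0,0.0005,0,0,0,0,0,0,0.001,0,0,0,0,0,0,0.001,0])

```text
clock: 15.32
position: [0.602, 0.1919, 0.2232]
ee_rot: [0.076, 0.997, 0.0, -0.0]
ft_force: [-4.8, -2.1, 14.1]
grip_width: 0.0
grasp_force: 7.1
```

play_rows(plan=[0,0,0,0,0,0.0005,0,0,0,0,0,0,0.0007,0,0,0,0,0,0,0.0007,0])

```text
clock: 15.7
position: [0.602, 0.1919, 0.2232]
ee_rot: [0.076, 0.997, 0.0, 0.0]
ft_force: [-6.6, -3.2, 19.0]
grip_width: 0.003
grasp_force: 9.5
```

play_rows(plan=[0,0,0,0,0,0.0007,0,0,0,0,0,0,0.0015,0,0,0,0,0,0,0.0015,0,0,0,0,0,0,0.0015,0])

```text
clock: 16.2
position: [0.602, 0.192, 0.2231]
ee_rot: [0.076, 0.997, 0.0, 0.001]
ft_force: [-11.5, -6.5, 28.3]
grip_width: 0.0
grasp_force: 14.5
```

Force rises to 28 N with no further travel, so the ram is seated. I retreat to the earlier vantage point and check.

play_rows(plan=[0,0,0,0,0,-0.01,0,0,0,0,0,0,-0.045,0,0,0,0,0.05,0,-0.045,0.5,0,0,0,0.106,0,-0.045,1,0,0,0,0.106,0,-0.035,1,0,0,0,0.106,0,-0.035,1,0,0,0,0.106,0,-0.035,1,0,0,0,0.106,0,-0.035,1])

```text
clock: 17.2
position: [0.4977, 0.2077, 0.2542]
ee_rot: [0.076, 0.997, 0.001, -0.001]
ft_force: [-0.1, -0.3, 0.4]
grip_width: 0.997
grasp_force: 0.0
```

```bash
python3 - <<'E'
from h import *
import pickle
s=status.get_obs(); print(s['clock'],s['position'],s['ft_force'])
m=viewer.camera_model("wrist"); im=viewer.camera("wrist"); pickle.dump((m,im),open("w7.pkl","wb"))
P=(.6017,.1915,-.152)
k=hsvmask(im,(5,150,60),(22,255,255)); b=hsvmask(im,(95,120,40),(130,255,255)); g=cv2.cvtColor(im,cv2.COLOR_RGB2GRAY)
for n,X in dict(tongue_back=[[-.04,-.025,.0837],[-.04,.025,.0837]],foot85=[[-.022,-.022,.085],[-.022,.022,.085]],foot837=[[-.022,-.022,.0837]],foottop97=[[-.022,-.022,.097]],knob210=[[0,0,.21]]).items(): print(n,proj(m,place(np.array(X),*P)).round(1).tolist())
for r in(214,): x=np.flatnonzero(k[r,190:400])+190; print('slab',x[0],x[-1])
for r in(200,215,230): x=np.flatnonzero(b[r,230:340])+230; print('blue',r,x[[0,-1]] if len(x) else None)
print([int(v) for v in g[266,244:332]])
for c in(268,308): print('col',c,list(enumerate(g[240:290,c].tolist(),240)))
# bystanders: top image difference
t=viewer.camera("top"); t0=cv2.imread("pics/top0.png")[:,:,::-1]
d=(cv2.absdiff(t,t0).max(2)>60).astype(np.uint8); d[:,:]=cv2.morphologyEx(d,cv2.MORPH_OPEN,np.ones((3,3)))
st=cv2.connectedComponentsWithStats(d)[2][1:]; print([q.tolist() for q in st if q[4]>12])
# low front view for the seat check
rel([((.4955,.2075,.06),Rtool(-.152,55))])
E
```

```text
17.2 [0.49771529 0.2077028  0.25419369] [-0.10035053 -0.30882124  0.42822139]
tongue_back [[260.4, 254.5], [313.1, 254.5]]
foot85 [[263.9, 272.5], [309.7, 272.4]]
foot837 [[264.0, 271.8]]
foottop97 [[263.0, 278.3]]
knob210 [[286.8, 396.0]]
slab 211 362
blue 200 [274 299]
blue 215 [275 299]
blue 230 [275 299]
[132, 129, 130, 134, 130, 130, 134, 135, 138, 148, 150, 149, 148, 149, 147, 149, 154, 180, 232, 255, 255, 255, 255, 248, 232, 229, 227, 228, 229, 217, 194, 227, 254, 255, 246, 230, 230, 228, 226, 224, 212, 190, 224, 253, 255, 253, 243, 228, 225, 225, 223, 221, 207, 183, 174, 169, 171, 173, 174, 173, 172, 172, 171, 171, 172, 170, 169, 171, 171, 167, 161, 148, 149, 148, 149, 149, 147, 148, 136, 130, 129, 132, 133, 154, 182, 189, 191, 189]
col 268 [(240, 133), (241, 140), (242, 175), (243, 190), (244, 172), (245, 154), (246, 153), (247, 152), (248, 141), (249, 130), (250, 125), (251, 126), (252, 125), (253, 145), (254, 212), (255, 251), (256, 255), (257, 255), (258, 255), (259, 255), (260, 255), (261, 255), (262, 255), (263, 255), (264, 255), (265, 255), (266, 232), (267, 187), (268
[... 840 characters left out ...]
46), (288, 150), (289, 147)]
[[121, 171, 146, 201, 9198], [215, 175, 6, 3, 18], [173, 179, 8, 9, 39], [364, 193, 19, 45, 576], [212, 214, 6, 10, 40], [204, 219, 6, 4, 23], [137, 235, 7, 9, 43], [150, 246, 8, 7, 34], [148, 253, 26, 31, 261], [174, 285, 4, 4, 15], [174, 290, 4, 4, 15], [11, 295, 43, 37, 693], [180, 303, 8, 11, 59], [189, 313, 13, 17, 100], [50, 314, 21, 16, 164], [198, 331, 21, 27, 254], [0, 338, 102, 82, 4645], [261, 341, 22, 14, 164], [243, 350, 58, 70, 2409], [235, 356, 16, 11, 114], [252, 356, 12, 9, 56], [233, 391, 7, 6, 39], [233, 399, 5, 3, 15], [92, 400, 40, 20, 512], [232, 404, 6, 10, 48], [290, 415, 17, 5, 81]]
[  0.  -55.1  -0. ] [ 0.0014 -0.0008  0.1942] rows>= 3.1
```

```bash
python3 -c "
from h import *
print(manip.hand_in())"
```

```text
the job is handed in; nothing more can be done
None
```

The blue 15 mm plate is the thickest that fits. It lies square on the anvil, within about 1 mm of centre, with the ram pushed down onto it, and I never touched the yellow and red plates. Red was ruled out from the measured gap of about 16.5 mm rather than tried. The job was handed in at about 17 s.

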